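Line up three blocks on the clamping board and cam them tight

TASK

Nudge the three loose wood blocks on the clamping board into one straight row, side by side, between the sprung pad and the cam, each with one small end square and flush against the back fence. Then turn the cam lever clockwise just far enough to take up the gap and push the sprung pad in about 3 to 4 mm, never letting it run nearly to the end of its 9 mm travel, and let go so the row stays clamped. Leave the nippers, the sanding block and the tape measure where they lie.

Things in the scene. Friction and masses are not known exactly. Their poses are not given: they have to be found in the camera images.
- board: plywood clamping board, fixed, 215 x 300 mm, top at z = 12 mm. Origin at bench level, below the middle of the fence's front face; x points away from the robot, square to the fence, y left along it. Board spans x -190 to +25, y -160 to +140 mm. In the finished row the blocks' length is along x, centres at x = -35, z = 31 mm, 45 mm apart in y, the left one against the pad
- fence (a point): top edge of the dark wood back fence, on its front face (board x = 0), at the middle of the row's place (board y = 0), 26 mm above the board's top; the fence is 22 mm thick and runs along board y from -69 to +81 mm; axes as the board's
- sprung_pad (a joint): aluminium pad at the left end of the row, 56 mm long (board x = -58 to -2 mm), 28 mm high, its flat face towards the row at board y = +67.5 mm when out; it slides left (+y), 0 when out to 0.009 m at the end of its travel. It begins to give at 6 N and takes 1.5 N more per mm (about 11 N at 3.5 mm)
- cam_clamp: fixed foot of the cam clamp at the right end of the row, 40 x 42 x 6 mm; origin on the cam's vertical pivot, at the board's top; axes parallel to the board's. At board x = -30 mm; its y differs from case to case. The row's right face, when the blocks touch each other and the pad, is at board y = -67.5 mm, 4 to 10 mm from the slack cam
- cam_disc (a point): centre of the round steel cam disc, radius 22 mm, 28 mm high, top 35 mm above the board; it lies 10 mm off the pivot and swings round it with the lever: the cam reaches 22 - 10*cos(q + 0.5) mm from the pivot towards the row (+y) at lever angle q
- cam_lever (a joint): angle q of the cam lever, rad, 0 to 2.2, growing clockwise seen from above; it starts slack between 0 and 0.25. The lever points from the pivot in the direction 65 deg + q clockwise from the board's +x. It stays where left, also when clamped; turning it takes about 3 N at the knob when free and 5 to 8 N when clamping
- lever_knob (a point): centre of the upright black round knob at the end of the lever, 18 mm in diameter and 36 mm high, 75 mm from the pivot, 61 mm above the board's top; it swings with the lever (the flat lever bar, 16 mm wide, ends just below it, its top 43 mm above the board)
- block_a_mid (a point): one of three equal plain wood blocks (offcuts), 45 mm wide, 70 mm long, 38 mm high, about 0.1 kg, lying loose on the front part of the clamping board; this point is the block's centre, half-way up; its y axis runs along the 70 mm length, z up. The blocks are interchangeable; any order in the row will do
- block_b_mid (a point): one of three equal plain wood blocks (offcuts), 45 mm wide, 70 mm long, 38 mm high, about 0.1 kg, lying loose on the front part of the clamping board; this point is the block's centre, half-way up; its y axis runs along the 70 mm length, z up. The blocks are interchangeable; any order in the row will do
- block_c_mid (a point): one of three equal plain wood blocks (offcuts), 45 mm wide, 70 mm long, 38 mm high, about 0.1 kg, lying loose on the front part of the clamping board; this point is the block's centre, half-way up; its y axis runs along the 70 mm length, z up. The blocks are interchangeable; any order in the row will do
- nippers: end nippers, 38 x 153 x 16 mm, lying left of the board, loose; origin at the middle of the underside; leave alone
- sander: cork sanding block, 66 x 110 x 31 mm, right of the board, loose; origin at the middle of the underside; leave alone
- tape_rule: tape measure, 36 x 88 x 66 mm, right of the board and further back, loose; origin at the underside; leave alone
There are look-alikes about, which are no part of the job. What is shaped like the part that bears block_a_mid but orange or turquoise is not meant.

How it is judged (in metres and radians):
At the end, for the whole second after the job is handed in: All three blocks lie flat on the board in the row between pad and cam, each centre 32 to 38.5 mm in front of the fence face (35 = end flush), each lengthwise square to the fence within 0.06 rad, within 60 mm of the row's middle; the sprung pad is held in by 1.5 to 6 mm; pad and lever are at rest (x of block_a_mid in the frame of board between -0.0385 and -0.032 m and y of block_a_mid in the frame of board between -0.06 and 0.06 m and z of block_a_mid in the frame of board between 0.027 and 0.035 m and angle between the y axis of each of block_a_mid, block_b_mid, block_c_mid and the x axis of board, either way round below 0.06 rad and angle between each of block_a_mid, block_b_mid, block_c_mid's own z axis and vertical below 0.05 rad and x of block_b_mid in the frame of board between -0.0385 and -0.032 m and y of block_b_mid in the frame of board between -0.06 and 0.06 m and z of block_b_mid in the frame of board between 0.027 and 0.035 m and x of block_c_mid in the frame of board between -0.0385 and -0.032 m and y of block_c_mid in the frame of board between -0.06 and 0.06 m and z of block_c_mid in the frame of board between 0.027 and 0.035 m and value of joint sprung_pad between 0.0015 and 0.006 m and velocity of joint cam_lever between -0.05 and 0.05 rad/s and velocity of joint sprung_pad between -0.003 and 0.003 m/s); the robot touches nothing.
It fails at once if the sprung pad is pushed in further than 7.5 mm (overrun) (value of joint sprung_pad above 0.0075 m).
It fails at once if the pair of end nippers is moved more than 20 mm (distance of nippers from where it was at the start of the episode above 0.02 m).
It fails at once if the sanding block is moved more than 20 mm (distance of sander from where it was at the start of the episode above 0.02 m).
It fails at once if the tape measure is moved more than 20 mm (distance of tape_rule from where it was at the start of the episode above 0.02 m).
It also fails if it takes over 72 s, if anything falls off the work surface, if the arm or the gripper's body presses on something with over 40 N, if the wrist force passes 120 N, or if a joint passes its speed limit or range.

ROBOT

A 6-joint arm with a two-finger parallel gripper is mounted at the origin on a cart in front of the work surface, level with it; the furniture and walls round the work are solid. World frame = base frame: x ahead of the robot, y to its left, z up, the work surface at z = 0. Lengths are in mm, angles in rad, forces in N, time in s.
With the tool pointing down it reaches from about 250 to 775 mm from the base axis. Payload 8.9 kg.
Tool frame: the origin (TCP) lies at the very end of the fingers, on their centre line; the grasp point (between the pads) lies 19 mm behind it; z points along the fingers, y is the line along which they close (so a half turn about z gives the same grasp; the last joint's range is limited). The gripper opens to 85 mm and grips with 20 to 120 N. Pads are 22 mm wide; open, the fingers measure 114 mm over their backs; the gripper's body (76 mm by 85 mm) begins 54 mm behind the grasp point. The pads swing forward as they close: fully open they stand 13 mm farther back than shut.
Start: joints at [1.034, 0.291, -0.153, 1.127, 0, 1.431], TCP at [203.374, 484.007, 231.305] pointing down, gripper open.
Joint ranges: [-2.52, 2.52], [-0.91, 1.74], [-1.3, 1.37], [-1.96, 2.02], [-1.52, 1.47], [-3.14, 3.14]. Speed limits (rad/s): [2.22, 2.22, 2.79, 3.14, 3.14, 3.14].

INTERFACE

Orientations are given as a unit quaternion [x, y, z, w].
In Python, from rig import r, imaging, ticket gives the robot as it stands.
- The arm moves only by the tool move_arm, never from a script. Its argument "deltas" is a list that holds one entry, the list of rows, each a list of 5 numbers: the shift along the tool's x, y, z in m, then the turn about the tool's z in rad, then the finger opening in m, from 0 to 0.0854. A call has 1 to 10 rows; each row shifts and turns the commanded pose from where the row before left it, along the tool's axes as they then stand; what a row does not reach is not made up. A row lasts 1/10 s, in which the tool goes at most 50 mm and 8.59 degrees, less where a joint would pass 70% of its speed; a pose out of reach is approached as far as the arm can. A call with a gripper value outside its range is refused whole. The fingers move at their own pace and stop on an object; "grip_force" is the grip in N (left out, the last holds). Time passes only in rows, so rows that do not move let the fingers close. It gives the time, the measured TCP pose, the force, the opening and the grip force at its end, in the units of the state.
- r.state(): the state, without advancing time (a new reading comes with each control period).
- imaging.capture(name): name is "scene" or "side" or "wrist"; returns a dict with "color" (384x512x3 uint8, red, green, blue), "range_z" (384x512 float32, mm along the optical axis (not along the pixel's ray), 0 where there is no reading), "mtx" (3x3 intrinsics, pixels), "k1" (the pictures are not rectified: a ray, as slopes to the right and down, at radius r is drawn at 1 + k1 r^2 times it, then the intrinsics apply), "rvec" (rotation vector, rad) and "tvec" (3), from world to camera coordinates, as OpenCV has them. Camera axes: x right, y down, z forward; pixel columns grow to the right and rows downward; lengths in mm; the calibration is good to about 2 mm. A picture is of the moment at which its call begins.
- ticket.sign_off(): hands the job in; it is judged then, once.
The state is a dict: "clock": time; "qpos": joint angles; "joint_velocities": joint speeds; "tau": joint torques, N m; "position": TCP position; "orientation": TCP orientation; "wrist_force": force on the tool from outside, world axes, zero at the start; "torque": the same for the moment, N m; "finger_gap": finger opening in mm; "grip_force": force on a finger pad.
Only numpy, scipy, OpenCV 4.12 (cv2) and the standard library are available. Lean on these libraries where they do the work, as an engineer would, in place of code of your own. Each camera call takes 0.05 s, during which the arm holds its last target. There are 200 camera calls.

## Working session

There is one attempt and no reset: what is moved stays moved. The work goes in short steps, Python scripts to look and compute and a tool call to move; the robot and the scene stay as the last step left them, time stands still between calls to the robot, and variables do not carry over. Pictures are saved under pics/ and viewed, at most 13 in all, crops included, and the job is handed in when it is done.

Besides the shell and the picture viewer there is one more tool, called after "Call:" as name(argument=value, ...), one argument or row to a line, values as JSON. move_arm: Moves the arm, as the interface text tells. Its arguments: {"type":"object","properties":{"deltas":{"type":"array","items":{"type":"array","items":{"type":"array","items":{"type":"number"}}}},"grip_force":{"type":"number"}},"required":["deltas"]}

```bash
mkdir -p pics; ls
cat > h.py <<'E'
import numpy as np, cv2
from rig import r, imaging, ticket
def cam(n):
    c=imaging.capture(n); R=cv2.Rodrigues(np.array(c["rvec"],float))[0]; c["R"]=R; c["t"]=np.array(c["tvec"],float).ravel(); return c
def ray(c,uv):
    K=np.array(c["mtx"]); d=(np.atleast_2d(uv).astype(float)-[K[0,2],K[1,2]])/[K[0,0],K[1,1]]
    s=d.copy()
    for _ in range(20): s=d/(1+c["k1"]*(s**2).sum(1,keepdims=True))
    return s
def plane(c,uv,z):
    s=ray(c,uv); d=np.c_[s,np.ones(len(s))]@c["R"]; o=-c["R"].T@c["t"]
    return o+d*((z-o[2])/d[:,2])[:,None]
def cloud(c):
    h,w=c["range_z"].shape; v,u=np.mgrid[:h,:w]; s=ray(c,np.c_[u.ravel(),v.ravel()])
    p=np.c_[s,np.ones(len(s))]*c["range_z"].reshape(-1,1)
    return ((p-c["t"])@c["R"]).reshape(h,w,3)
def proj(c,P):
    q=np.atleast_2d(P)@c["R"].T+c["t"]; s=q[:,:2]/q[:,2:]; s=s*(1+c["k1"]*(s**2).sum(1,keepdims=True))
    K=np.array(c["mtx"]); return s*[K[0,0],K[1,1]]+[K[0,2],K[1,2]]
def save(c,n): cv2.imwrite("pics/"+n+".png",cv2.cvtColor(c["color"],cv2.COLOR_RGB2BGR))
E
python3 - <<'E'
from h import *
c=cam("scene");save(c,"scene0");d=cam("side");save(d,"side0");print(r.state())
for k in (c,d): print(-k["R"].T@k["t"],k["R"][2],k["k1"])
E
```

```text
pics
{'clock': 0.1, 'qpos': array([ 1.03368500e+00,  2.91235006e-01, -1.54038159e-01,  1.12671780e+00,
        4.07546832e-05,  1.43151853e+00]), 'joint_velocities': array([ 0.00078372, -0.00227243,  0.00262892,  0.00172307,  0.0010358 ,
       -0.00036061]), 'tau': array([ 9.74232098e-04, -5.37977707e+01,  3.31919253e+01,  9.31803253e-03,
       -2.52274685e-04,  2.10255604e-05]), 'position': array([203.16665444, 483.66854807, 230.7887317 ]), 'orientation': array([ 1.97607551e-01,  9.80281030e-01, -5.56725138e-04, -2.17404945e-04]), 'wrist_force': array([-1.43462888,  0.22303359, -0.01390858]), 'torque': array([ 0.02054054, -0.00746314, -0.01096739]), 'grip_force': 0.0, 'finger_gap': 85.81478362435904}
[ 160.9336907  -840.54650792  681.97503598] [ 0.36328216  0.73843172 -0.56810621] -0.03757068544392575
[  6.8106087  881.23651883 579.62048798] [ 0.45147034 -0.79451972 -0.40609476] -0.06644661995320086
```

View pics/scene0.png

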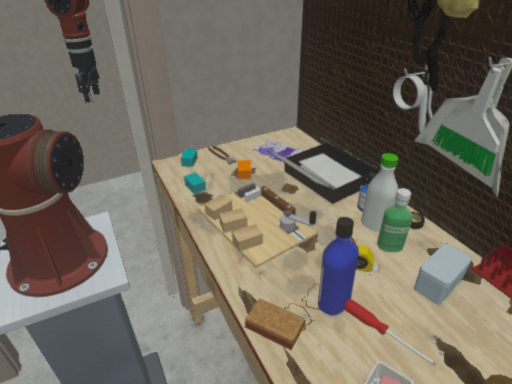

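View pics/side0.png

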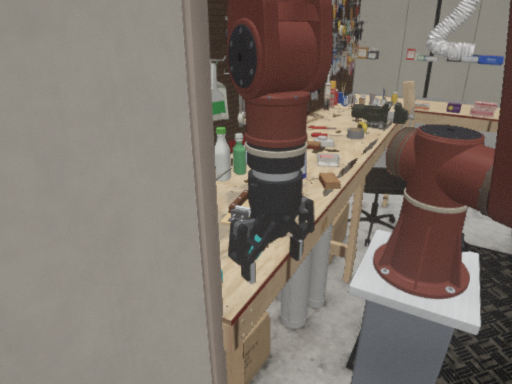

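The scene shows three wood blocks on the board at about (218,206), (233,220) and (246,237). The fence is at (275,200), the pad at (250,192), the cam disc at (288,222) and the knob at (312,217). The look-alikes are turquoise at (189,157) and (195,183), and orange at (244,169). The side view mostly shows the arm, with the work hidden behind it. Next I measure roughly, then look from above.

Run:
```python
from h import *
c=cam("scene");P=cloud(c)
for n,u,v in [("bA",219,204),("bB",233,216),("bC",246,233),("fence",277,199),("pad",251,188),("cam",288,217),("knob",312,212),("tur",195,180),("boardnear",259,263),("boardright",317,238),("boardleft",203,207),("sander",275,315),("tape",366,255),("nip",225,155)]:
    print(n,P[v,u].round())
img=cv2.resize(c["color"][150:280,170:340],None,fx=4.5,fy=4.5,interpolation=cv2.INTER_CUBIC);cv2.imwrite("pics/crop0.png",img[:,:,::-1])
w=cam("wrist");print(w["mtx"],-w["R"].T@w["t"],w["R"])
```

```text
bA [443. -37.  52.]
bB [ 457. -105.   50.]
bC [ 458. -186.   50.]
fence [614. -77.  37.]
pad [573.  17.  34.]
cam [ 589. -181.   51.]
knob [ 161. -841.  682.]
tur [430. 140.  37.]
boardnear [ 456. -264.   13.]
boardright [ 646. -244.    1.]
boardleft [412.  22.  13.]
sander [ 408. -429.   32.]
tape [ 674. -398.   58.]
nip [598. 289.  12.]
[[323.23860765   0.         258.50071416]
 [  0.         323.23860765 193.3931211 ]
 [  0.           0.           1.        ]] [137.08644128 511.30116322 373.21475148] [[ 3.88083421e-01  9.21623830e-01 -8.79618650e-04]
 [ 8.84649931e-01 -3.72246243e-01  2.80761881e-01]
 [ 2.58429406e-01 -1.09737186e-01 -9.59777053e-01]]
```

View pics/crop0.png

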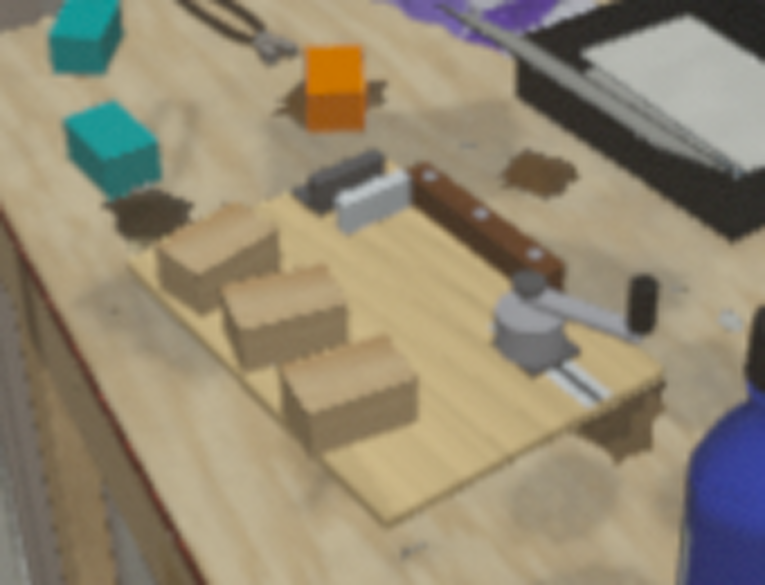

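The crop confirms three plain wood blocks in a row near the board's front edge, with pad, fence and cam behind them; turquoise and orange ones are off the board. I choose the plain ones and move above the board for a wrist view.

Call:
move_arm(
  deltas=[
    [[-0.032,-0.0265,0,0,0.085],[-0.032,-0.0265,0,0,0.085],[-0.032,-0.0265,0,0,0.085],[-0.032,-0.0265,0,0,0.085],[-0.032,-0.0265,0,0,0.085],[-0.032,-0.0265,0,0,0.085],[-0.032,-0.0265,0,0,0.085],[-0.032,-0.0265,0,0,0.085],[-0.032,-0.0265,0,0,0.085],[-0.032,-0.0265,-0.01,0,0.085]],
  ],
)

```text
clock: 1.2
position: [395.4, 114.0, 240.7]
orientation: [0.198, 0.98, -0.0, -0.001]
wrist_force: [0.3, 0.9, 0.6]
finger_gap: 84.9
grip_force: 0.0
```

Call:
move_arm(
  deltas=[
    [[-0.032,-0.0265,0,0,0.085],[-0.032,-0.0265,0,0,0.085],[-0.032,-0.0265,0,0,0.085],[-0.032,-0.0265,0,0,0.085],[-0.032,-0.0265,0,0,0.085],[-0.032,-0.0265,-0.01,0,0.085],[0,0,0,-0.138,0.085],[0,0,0,-0.138,0.085],[0,0,0,-0.138,0.085],[0,0,0,-0.137,0.085]],
  ],
)

```text
clock: 2.2
position: [511.0, -105.4, 251.1]
orientation: [-0.079, 0.997, 0.0, -0.0]
wrist_force: [-0.5, 0.1, 0.1]
finger_gap: 85.0
grip_force: 0.0
```

Run:
```python
from h import *
w=cam("wrist");save(w,"wrist1");s=r.state();print(s["clock"],s["position"],s["orientation"],s["qpos"])
```

```text
2.25 [ 511.01343393 -105.31492413  251.07546055] [-8.33234894e-02  9.96522521e-01  7.83201641e-05 -2.33341902e-04] [-3.43392980e-01  2.74697331e-01 -1.22905204e-01  1.17368345e+00
 -5.06059571e-05 -5.10233389e-01]
```

View pics/wrist1.png

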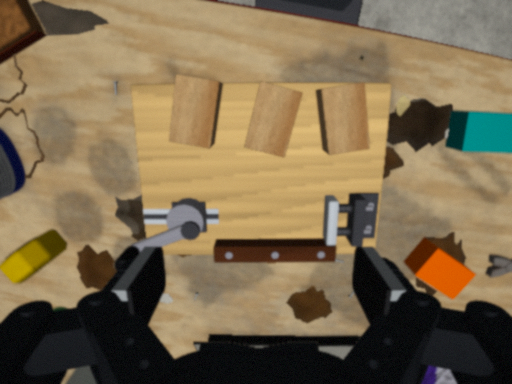

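The wrist view shows the board squarely: blocks at (195,110), (273,118) and (344,117), fence (275,250), pad face (331,220), cam disc (187,215), knob (125,262).

```bash
cat >> h.py <<'E'
def blocks(c,zlo=44,zhi=58,x0=380,x1=640):
    P=cloud(c); h=cv2.cvtColor(c["color"],cv2.COLOR_RGB2HSV).astype(int)
    m=(P[...,2]>zlo)&(P[...,2]<zhi)&(P[...,0]>x0)&(P[...,0]<x1)&(h[...,0]>8)&(h[...,0]<28)&(h[...,2]>110)&(h[...,1]>50)
    m=cv2.morphologyEx(m.astype(np.uint8),cv2.MORPH_OPEN,np.ones((3,3)))
    out=[]
    for q in cv2.findContours(m,cv2.RETR_EXTERNAL,cv2.CHAIN_APPROX_NONE)[0]:
        if cv2.contourArea(q)<300: continue
        X=plane(c,q[:,0],50)[:,:2]; (cx,cy),(a,b),t=cv2.minAreaRect(X.astype(np.float32))
        B=cv2.boxPoints(((cx,cy),(a,b),t)); e=B[1]-B[0]; f=B[2]-B[1]; l=e if np.hypot(*e)>np.hypot(*f) else f
        y=np.arctan(l[1]/l[0]); out.append((cx,cy,y,max(a,b),min(a,b)))
    return out
E
python3 - <<'E'
from h import *
w=cam("wrist");P=cloud(w)
for b in blocks(w): print("blk",np.round(b,3))
h=cv2.cvtColor(w["color"],cv2.COLOR_RGB2HSV).astype(int)
for n,u,v in [("boardtop",230,180),("fence",275,250),("pad",331,215),("disc",175,215),("knob",125,262),("hub",192,230)]: print(n,P[v,u].round(1),h[v,u])
# board corners: mask near z 12 & colour, hull
m=((P[...,2]>7)&(h[...,1]>85)&(h[...,2]>150)&(h[...,0]>12)&(h[...,0]<28)).astype(np.uint8)
m=cv2.morphologyEx(m,cv2.MORPH_OPEN,np.ones((5,5)))
q=max(cv2.findContours(m,cv2.RETR_EXTERNAL,cv2.CHAIN_APPROX_NONE)[0],key=cv2.contourArea)
X=plane(w,q[:,0],12)[:,:2].astype(np.float32);R=cv2.minAreaRect(X);print("board",R,cv2.boxPoints(R))
# fence: dark red-brown at z~38
m=((P[...,2]>30)&(P[...,2]<46)&(h[...,2]<130)&(h[...,1]>110)&((h[...,0]<14)|(h[...,0]>170))).astype(np.uint8)
q=max(cv2.findContours(m,cv2.RETR_EXTERNAL,cv2.CHAIN_APPROX_NONE)[0],key=cv2.contourArea)
X=plane(w,q[:,0],38)[:,:2].astype(np.float32);R=cv2.minAreaRect(X);print("fence",R,cv2.boxPoints(R))
# disc top z 47 : points cloud
m=((P[...,2]>44)&(P[...,2]<51)&(h[...,1]<60)&(P[...,1]<-120)).astype(np.uint8)
q=max(cv2.findContours(m,cv2.RETR_EXTERNAL,cv2.CHAIN_APPROX_NONE)[0],key=cv2.contourArea)
X=plane(w,q[:,0],47)[:,:2].astype(np.float32);print("disc",cv2.minEnclosingCircle(X))
m=((P[...,2]>60)&(P[...,2]<100)&(P[...,1]<-150)&(h[...,2]<70)).astype(np.uint8)
v,u=np.nonzero(m);k=(abs(u-125)<25)&(abs(v-262)<25);print("knob",P[v[k],u[k]].mean(0),np.ptp(P[v[k],u[k]],0),P[v[k],u[k]][:,2].max(),k.sum())
E
```

```text
blk [ 4.45139e+02 -2.33260e+01  3.19000e-01  6.98030e+01  4.53530e+01]
blk [ 4.58437e+02 -9.89700e+01 -9.80000e-02  6.94000e+01  4.51350e+01]
blk [ 4.6222e+02 -1.8187e+02 -1.5000e-02  7.0110e+01  4.4511e+01]
boardtop [ 539.1 -135.7   12.6] [ 19 122 199]
fence [609.6 -68.6  38.4] [ 11 155  66]
pad [554.  -12.5  40.2] [ 99  16 202]
disc [ 581.5 -190.6   46.5] [123  17 148]
knob [ 513.2 -161.5  274.1] [90 17 15]
hub [ 590.4 -167.2   60.5] [115  24  64]
board ((522.4447631835938, -100.92916870117188), (222.30514526367188, 298.3152770996094), 9.025803565979004) [[ 389.26874    28.944027]
 [ 436.06824  -265.67743 ]
 [ 655.6208   -230.80237 ]
 [ 608.8213     63.81909 ]]
fence ((614.2561645507812, -70.01233673095703), (24.17453384399414, 147.0540313720703), 9.476542472839355) [[ 5.9022809e+02  5.2116752e-01]
 [ 6.1443964e+02 -1.4452603e+02]
 [ 6.3828424e+02 -1.4054584e+02]
 [ 6.1407269e+02  4.5013580e+00]]
disc ((586.3533935546875, -179.92236328125), 21.642518997192383)
knob [ 624.21116982 -233.86384116   79.8967024 ] [15.56409466 17.63042329 32.88182026] 92.90310997867239 321
```

Board frame: origin about (604.4, −77.7), yaw about 0.16, and my tool is already aligned with it. The sizes check out (blocks 70×45, disc radius 21.6, board about 300). The blocks sit at board (−149,79), (−147,2) and (−157,−80), and the lever is at q≈0.07. I take the left block by its near end first.

Call:
move_arm(
  deltas=[
    [[0.024,0.0294,0.03,0,0.062],[0.024,0.0294,0.03,0,0.062],[0.0237,0.0295,0.03,0,0.062],[0,0,0.03,-0.08,0.062],[0,0,0.03,-0.079,0.062],[0,0,0.03,0,0.062],[0,0,0.01,0,0.062],[0,0,0,0,0.062]],
  ],
)

```text
clock: 3.1
position: [425.8, -28.7, 60.5]
orientation: [-0.154, 0.988, 0.001, -0.001]
wrist_force: [0.6, -0.4, 0.8]
finger_gap: 61.8
grip_force: 0.0
```

```bash
cat >> h.py <<'E'
O=np.array([604.4,-77.7]);YB=.16;BX=np.array([np.cos(YB),np.sin(YB)]);BY=np.array([-BX[1],BX[0]])
def tb(p): p=np.asarray(p)[:2]-O; return np.array([p@BX,p@BY])
def st():
    s=r.state();o=s["orientation"];y=2*np.arctan2(o[1],o[0])-np.pi-YB; y=(y+np.pi)%(2*np.pi)-np.pi
    print("t",round(s["clock"],2),"tcp board",tb(s["position"]).round(1),"z",round(s["position"][2]-12,1),"yaw",round(y,3),"F",s["wrist_force"].round(1),"gap",round(s["finger_gap"],1))
def show(n="scene"):
    c=cam(n)
    for b in blocks(c): print("blk",tb(b[:2]).round(1),round(b[2]-YB,3),np.round(b[3:],1))
    return c
E
python3 - <<'E'
from h import *
st();w=show("wrist");show("scene");save(w,"wrist2")
E
```

```text
t 3.1 tcp board [-168.5   76.9] z 48.5 yaw 0.15 F [ 0.6 -0.4  0.8] gap 61.8
blk [-149.3   79.3] 0.158 [69.3 44.9]
blk [-149.1    2.8] -0.263 [68.3 44.3]
blk [-154.   -58.3] -0.094 [69.2  6.2]
blk [-160.   -83.6] -0.194 [71.4 49.9]
```

View pics/wrist2.png

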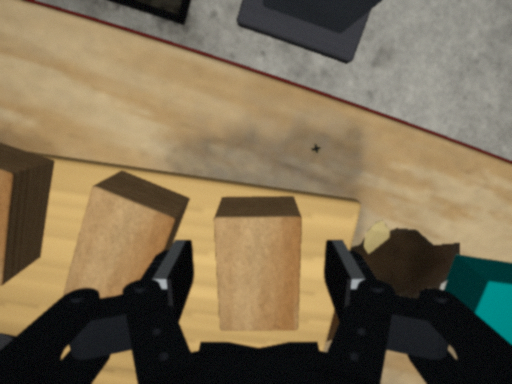

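The block (258,265) sits centred between the fingers (178,290) and (340,290). I narrow the opening to clear the neighbour, descend and grip.

Call:
move_arm(
  deltas=[
    [[-0.003,0.001,0,0,0.053],[0,0,0,0,0.053],[0,0,0.02,0,0.053],[0,0,0.02,0,0.053],[0,0,0.003,0,0.053],[0,0,0,0,0.04],[0,0,0,0,0.04],[0,0,0,0,0.04],[0,0,0,0,0.04]],
  ],
  grip_force=25,
)

```text
clock: 4.1
position: [429.8, -27.2, 18.9]
orientation: [-0.155, 0.988, -0.0, 0.001]
wrist_force: [0.1, -0.0, -0.7]
finger_gap: 44.7
grip_force: 26.1
```

Run:
```python
from h import *
st();print(r.state()["grip_force"]);show("scene")
```

```text
t 4.1 tcp board [-164.3   77.7] z 6.9 yaw 0.152 F [ 0.1 -0.  -0.7] gap 44.7
26.05722874403
blk [-160.4  -84.2] -0.183 [71.6 51. ]
```

Call:
move_arm(
  deltas=[
    [[0,0,-0.02,0,0.04],[0,0,-0.025,0.08,0.04],[0,0,0,0.078,0.04],[-0.023,-0.0085,0,0,0.04],[-0.023,-0.0085,0,0,0.04],[-0.023,-0.0085,0,0,0.04],[-0.023,-0.0085,0,0,0.04],[0,0,0.02,0,0.04],[0,0,0.015,0,0.04],[0,0,0,0,0.04]],
  ],
)

```text
clock: 5.15
position: [524.0, -46.2, 26.7]
orientation: [-0.077, 0.997, 0.0, -0.002]
wrist_force: [-0.9, -0.1, -1.8]
finger_gap: 44.3
grip_force: 26.0
```

Run:
```python
from h import *
st();show("scene")
```

```text
t 5.15 tcp board [-74.4  43.9] z 14.7 yaw -0.006 F [-0.9 -0.1 -1.8] gap 44.3
blk [-160.   -84.2] -0.181 [71. 51.]
```

Call:
move_arm(
  deltas=[
    [[0,0,0.009,0,0.04],[0,0,0,0,0.054],[0,0,0,0,0.054],[0,0,-0.025,0,0.054],[0,0,-0.025,0,0.054],[0.017,0.001,0,0,0.02],[0.019,0,0,0,0.02],[0,0,0,0,0.02],[0,0,0.025,0,0.02],[0,0,0.023,0,0.02]],
  ],
)

```text
clock: 6.2
position: [491.5, -51.4, 21.7]
orientation: [-0.077, 0.997, -0.0, 0.002]
wrist_force: [-0.1, 0.9, -0.6]
finger_gap: 20.0
grip_force: 0.0
```

Run:
```python
from h import *
st();show("scene");show("wrist")
```

```text
t 6.2 tcp board [-107.3   44. ] z 9.7 yaw -0.006 F [-0.1  0.9 -0.6] gap 20.0
blk [-160.3  -84.2] -0.181 [71.5 51. ]
blk [-86.2  44.6] -1.579 [26.3  9.3]
blk [-148.2    2.8] -0.259 [69.6 44.1]
```

Call:
move_arm(
  deltas=[
    [[-0.005,0,0.001,0,0.02],[-0.005,0,0,0,0.02],[-0.005,0,0,0,0.02],[-0.004,0,0,0,0.02],[-0.003,0,0,0,0.02],[0,0,0,0,0.02]],
  ],
)

```text
clock: 6.9
position: [512.2, -47.6, 20.5]
orientation: [-0.077, 0.997, -0.0, 0.0]
wrist_force: [0.2, -0.0, 0.2]
finger_gap: 20.1
grip_force: 0.0
```

Call:
move_arm(
  deltas=[
    [[-0.001,0,0,0,0.02],[-0.001,0,0,0,0.02]],
  ],
)

```text
clock: 7.1
position: [513.2, -47.4, 20.3]
orientation: [-0.077, 0.997, 0.0, -0.0]
wrist_force: [-0.6, -0.2, 0.5]
finger_gap: 20.0
grip_force: 0.6
```

Call:
move_arm(
  deltas=[
    [[-0.001,0,0,0,0.02],[-0.001,0,0,0,0.02]],
  ],
)

```text
clock: 7.3
position: [515.3, -47.0, 20.3]
orientation: [-0.077, 0.997, 0.0, -0.0]
wrist_force: [-0.8, -1.1, 0.3]
finger_gap: 20.2
grip_force: 0.4
```

Run:
```python
from h import *
st()
```

```text
t 7.3 tcp board [-83.   44.5] z 8.3 yaw -0.006 F [-0.8 -1.1  0.3] gap 20.2
```

Call:
move_arm(
  deltas=[
    [[-0.001,0,0,0,0.02],[-0.0005,0,0,0,0.02]],
  ],
)

```text
clock: 7.5
position: [517.1, -46.8, 20.3]
orientation: [-0.077, 0.997, -0.0, 0.0]
wrist_force: [-1.4, -0.8, 0.3]
finger_gap: 20.0
grip_force: 0.4
```

Call:
move_arm(
  deltas=[
    [[-0.001,0,0,0,0.02],[0,0,0,0,0.02]],
  ],
)

```text
clock: 7.7
position: [518.1, -46.6, 20.3]
orientation: [-0.077, 0.997, 0.0, 0.0]
wrist_force: [-0.3, 0.3, -0.2]
finger_gap: 19.8
grip_force: 0.0
```

Call:
move_arm(
  deltas=[
    [[-0.001,0,0,0,0.02],[0,0,0,0,0.02]],
  ],
)

```text
clock: 7.9
position: [519.1, -46.5, 20.3]
orientation: [-0.077, 0.997, 0.0, 0.0]
wrist_force: [-0.5, 1.1, 0.3]
finger_gap: 20.0
grip_force: 0.1
```

Run:
```python
from h import *
st()
```

```text
t 7.9 tcp board [-79.2  44.4] z 8.3 yaw -0.006 F [-0.5  1.1  0.3] gap 20.0
```

Call:
move_arm(
  deltas=[
    [[-0.001,0,0,0,0.02],[0,0,0,0,0.02]],
  ],
)

```text
clock: 8.1
position: [519.9, -46.4, 20.3]
orientation: [-0.077, 0.997, -0.0, -0.0]
wrist_force: [-0.3, -0.4, 0.2]
finger_gap: 20.2
grip_force: 0.4
```

Call:
move_arm(
  deltas=[
    [[-0.001,0,0,0,0.02],[0,0,0,0,0.02]],
  ],
)

```text
clock: 8.3
position: [519.9, -46.3, 20.2]
orientation: [-0.077, 0.997, -0.0, -0.001]
wrist_force: [-4.5, -0.8, 3.8]
finger_gap: 19.5
grip_force: 2.5
```

Run:
```python
from h import *
st();w=show("wrist");save(w,"w3")
```

```text
t 8.3 tcp board [-78.4  44.4] z 8.2 yaw -0.006 F [-4.5 -0.8  3.8] gap 19.5
blk [-58.8  44. ] -1.577 [27.  19.3]
blk [-147.6    2.7] -0.253 [69.1 44.2]
```

View pics/w3.png

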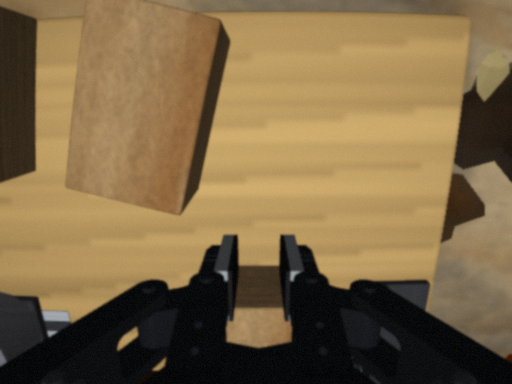

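Picture: block A is flush at the fence and the fingers are against its near end (260,280). Block B is at (150,105). B is next.

Call:
move_arm(
  deltas=[
    [[0.003,0,0,0,0.02],[0.005,0,-0.024,0,0.06],[0.017,-0.0077,-0.024,0,0.06],[0.03,-0.015,0,0,0.06],[0.03,-0.015,0,0,0.06],[0,0,0,0.125,0.06],[0,0,0,0.124,0.06],[0,0,0,0,0.06]],
  ],
)

```text
clock: 9.15
position: [442.9, -96.8, 68.5]
orientation: [0.049, 0.999, -0.0, 0.001]
wrist_force: [0.4, -0.2, -0.2]
finger_gap: 60.3
grip_force: 0.0
```

Run:
```python
from h import *
st();w=show("wrist")
```

```text
t 9.15 tcp board [-162.5    6.9] z 56.5 yaw -0.257 F [ 0.4 -0.2 -0.2] gap 60.3
blk [-169.2  -77.6] -0.181 [45.2 44.1]
blk [-148.1    2.4] -0.258 [68.8 44.8]
```

Call:
move_arm(
  deltas=[
    [[0,0,0.025,0,0.06],[0,0,0.02,0,0.06],[0,0,0.006,0,0.06],[0,0,0,0,0.04],[0,0,0,0,0.04],[0,0,0,0,0.04],[0,0,0,0,0.04],[0,0,-0.02,0,0.04],[0,0,-0.025,-0.126,0.04],[0,0,0,-0.126,0.04]],
  ],
  grip_force=25,
)

```text
clock: 10.2
position: [444.7, -97.3, 65.1]
orientation: [-0.081, 0.997, -0.001, 0.002]
wrist_force: [1.2, -0.7, -0.5]
finger_gap: 44.3
grip_force: 26.1
```

Run:
```python
from h import *
st();print(r.state()["grip_force"]);show("scene")
```

```text
t 10.2 tcp board [-160.8    6.1] z 53.1 yaw 0.002 F [ 1.2 -0.7 -0.5] gap 44.3
26.102328300476074
blk [-160.4  -84.2] -0.181 [71.7 51. ]
```

Call:
move_arm(
  deltas=[
    [[-0.0255,-0.0025,0,0,0.04],[-0.0255,-0.0025,0,0,0.04],[-0.0255,-0.0025,0,0,0.04],[0,0,0.015,0,0.04],[0,0,0.015,0,0.04],[0,0,0.005,0,0.04],[0,0,0,0,0.04]],
  ],
)

```text
clock: 10.95
position: [518.6, -91.7, 26.7]
orientation: [-0.078, 0.997, 0.0, -0.001]
wrist_force: [-0.2, 0.4, -0.9]
finger_gap: 44.3
grip_force: 26.0
```

Run:
```python
from h import *
st();w=show("scene");save(w,"s4")
im=cv2.resize(w["color"][150:280,170:340],None,fx=4.5,fy=4.5);cv2.imwrite("pics/s4c.png",im[:,:,::-1])
```

```text
t 10.95 tcp board [-86.9  -0.2] z 14.7 yaw -0.004 F [-0.2  0.4 -0.9] gap 44.3
blk [-160.2  -83.7] -0.183 [71.5 49.7]
```

View pics/s4c.png

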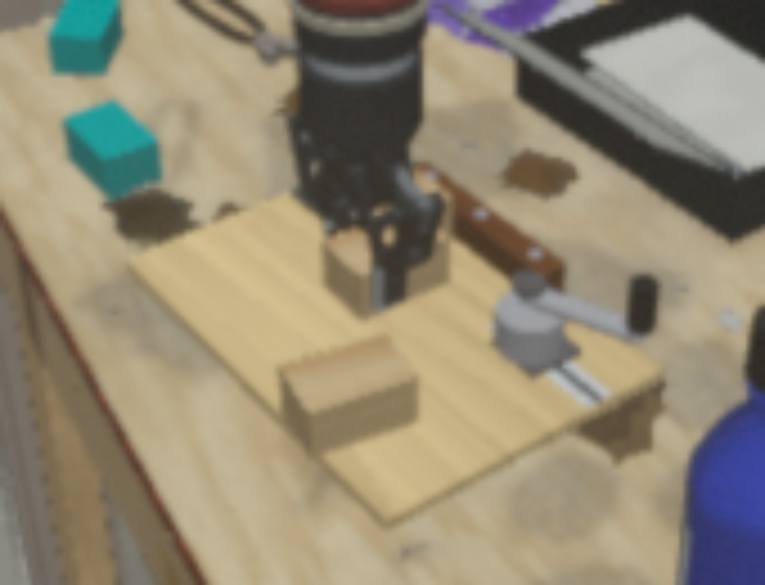

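Picture: B is held just in front of its slot beside A, fingers clear of the cam. I lower it, release, and push its end.

Call:
move_arm(
  deltas=[
    [[0,-0.001,0,0,0.04],[0,0,0.009,0,0.04],[0,0,0,0,0.054],[0,0,0,0,0.054],[0,0,-0.025,0,0.054],[0,0,-0.025,0,0.054],[0.017,0,0,0,0.02],[0.019,0,0,0,0.02],[0,0,0.025,0,0.02],[0,0,0.024,0,0.02]],
  ],
)

```text
clock: 12.0
position: [484.5, -99.0, 19.7]
orientation: [-0.078, 0.997, -0.001, 0.001]
wrist_force: [0.0, -1.3, 0.1]
finger_gap: 19.9
grip_force: 0.0
```

Call:
move_arm(
  deltas=[
    [[0,0,0,0,0.02],[-0.008,0,0,0,0.02],[-0.008,0,0,0,0.02],[-0.006,0,0,0,0.02],[-0.005,0,0,0,0.02],[-0.005,0,0,0,0.02],[-0.004,0,0,0,0.02],[0,0,0,0,0.02]],
  ],
)

```text
clock: 12.8
position: [520.3, -92.9, 19.4]
orientation: [-0.079, 0.997, -0.0, 0.0]
wrist_force: [-0.2, 0.2, 0.0]
finger_gap: 19.8
grip_force: 0.0
```

Run:
```python
from h import *
st()
```

```text
t 12.8 tcp board [-85.4  -1.6] z 7.4 yaw -0.002 F [-0.2  0.2  0. ] gap 19.8
```

Call:
move_arm(
  deltas=[
    [[-0.003,0,0,0,0.02],[-0.0015,0,0,0,0.02],[0,0,0,0,0.02]],
  ],
)

```text
clock: 13.1
position: [524.2, -92.2, 19.3]
orientation: [-0.079, 0.997, 0.0, 0.0]
wrist_force: [0.8, -0.8, 0.8]
finger_gap: 20.1
grip_force: 0.0
```

Call:
move_arm(
  deltas=[
    [[-0.001,0,0,0,0.02],[-0.0005,0,0,0,0.02]],
  ],
)

```text
clock: 13.3
position: [525.4, -92.0, 19.3]
orientation: [-0.078, 0.997, 0.0, -0.0]
wrist_force: [-0.8, 1.2, -0.2]
finger_gap: 19.9
grip_force: 0.3
```

Call:
move_arm(
  deltas=[
    [[-0.001,0,0,0,0.02],[0,0,0,0,0.02]],
  ],
)

```text
clock: 13.5
position: [526.6, -91.8, 19.3]
orientation: [-0.079, 0.997, 0.0, 0.0]
wrist_force: [-0.8, 0.4, -0.2]
finger_gap: 20.1
grip_force: 0.0
```

Run:
```python
from h import *
st()
```

```text
t 13.5 tcp board [-79.   -1.6] z 7.3 yaw -0.003 F [-0.8  0.4 -0.2] gap 20.1
```

Call:
move_arm(
  deltas=[
    [[-0.001,0,0,0,0.02],[0,0,0,0,0.02]],
  ],
)

```text
clock: 13.7
position: [527.3, -91.7, 19.3]
orientation: [-0.079, 0.997, -0.0, -0.0]
wrist_force: [-2.1, -0.4, 1.3]
finger_gap: 19.8
grip_force: 0.9
```

Call:
move_arm(
  deltas=[
    [[-0.001,0,0,0,0.02],[0,0,0,0,0.02]],
  ],
)

```text
clock: 13.9
position: [527.3, -91.6, 19.2]
orientation: [-0.078, 0.997, -0.0, -0.001]
wrist_force: [-5.9, -2.4, 4.5]
finger_gap: 19.9
grip_force: 3.1
```

Run:
```python
from h import *
st();show("wrist");show("scene")
```

```text
t 13.9 tcp board [-78.4  -1.5] z 7.2 yaw -0.003 F [-5.9 -2.4  4.5] gap 19.9
blk [-59.3  -1.9] -1.575 [26.8 18.6]
blk [-153.2  -75.1] -0.181 [63.9 33.6]
blk [-160.4  -84. ] -0.162 [71.9 50.5]
```

Call:
move_arm(
  deltas=[
    [[0.003,0,0,0,0.02],[0.005,0,-0.024,0,0.06],[0.0214,-0.0161,-0.024,0,0.06],[0.032,-0.03,0,0,0.06],[0.032,-0.03,0,0,0.06],[0,0,0,0.086,0.06],[0,0,0,0.086,0.06],[0,0,0,0,0.06]],
  ],
)

```text
clock: 14.8
position: [448.3, -181.8, 67.5]
orientation: [0.008, 1.0, -0.0, 0.001]
wrist_force: [0.1, -0.3, -0.5]
finger_gap: 60.1
grip_force: 0.0
```

Run:
```python
from h import *
st();w=show("wrist")
```

```text
t 14.8 tcp board [-170.7  -77.9] z 55.5 yaw -0.177 F [ 0.1 -0.3 -0.5] gap 60.1
blk [-60.4  -4.1] 1.343 [29.5 16.8]
blk [-157.4  -80.5] -0.178 [68.8 44.8]
```

Call:
move_arm(
  deltas=[
    [[0,0,0.025,0,0.06],[0.002,0,0.02,0,0.06],[0,0,0.005,0,0.06],[0,0,0,0,0.04],[0,0,0,0,0.04],[0,0,0,0,0.04],[0,0,0,0,0.04],[0,0,-0.02,0,0.04],[0,0,-0.025,-0.088,0.04],[0,0,0,-0.086,0.04]],
  ],
  grip_force=25,
)

```text
clock: 15.85
position: [448.0, -182.3, 65.3]
orientation: [-0.081, 0.997, -0.001, 0.002]
wrist_force: [0.8, -0.9, -1.4]
finger_gap: 44.6
grip_force: 26.2
```

Run:
```python
from h import *
st();print(r.state()["grip_force"]);w=show("wrist")
P=cloud(w);h=cv2.cvtColor(w["color"],cv2.COLOR_RGB2HSV).astype(int)
```

```text
t 15.85 tcp board [-171.   -78.4] z 53.3 yaw 0.003 F [ 0.8 -0.9 -1.4] gap 44.6
26.23790055513382
```

Call:
move_arm(
  deltas=[
    [[-0.0215,0.0078,0,0,0.04],[-0.0215,0.0078,0,0,0.04],[-0.0215,0.0078,0,0,0.04],[-0.0215,0.0078,0,0,0.04],[0,0,0.015,0,0.04],[0,0,0.015,0,0.04],[0,0,0.005,0,0.04],[0,0,0,0,0.04]],
  ],
)

```text
clock: 16.7
position: [525.3, -136.6, 26.6]
orientation: [-0.079, 0.997, 0.0, -0.001]
wrist_force: [0.2, -0.0, -1.5]
finger_gap: 44.7
grip_force: 32.7
```

Run:
```python
from h import *
st();w=cam("scene")
im=cv2.resize(w["color"][160:260,210:340],None,fx=6,fy=6);cv2.imwrite("pics/s5c.png",im[:,:,::-1])
```

```text
t 16.7 tcp board [-87.4 -45.6] z 14.6 yaw -0.002 F [ 0.2 -0.  -1.5] gap 44.7
```

View pics/s5c.png

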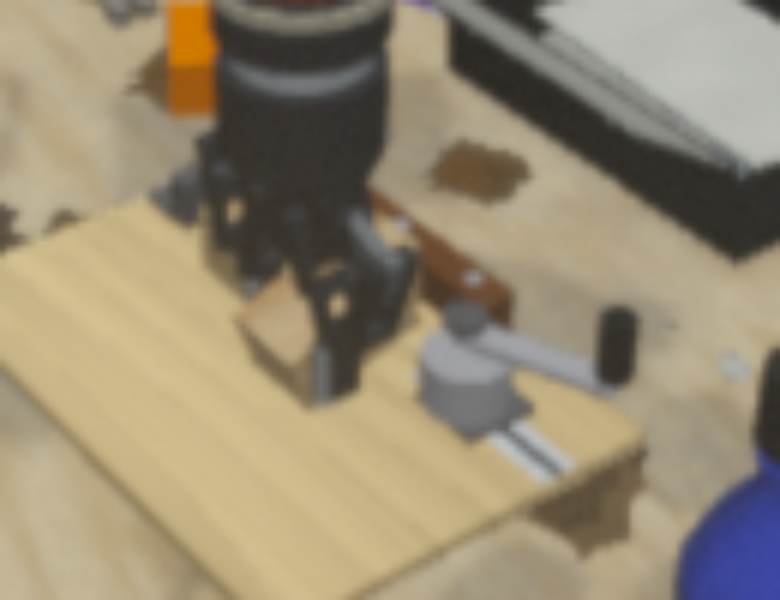

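Picture: C is held in front of its slot, right finger (340,365) clear of the cam (465,370). It touches B slightly, so I shift it right 1.5 mm, lower it, release and push.

Call:
move_arm(
  deltas=[
    [[0,-0.0015,0,0,0.04],[0,0,0.009,0,0.04],[0,0,0,0,0.054],[0,0,0,0,0.054],[0,0,-0.025,0,0.054],[0,0,-0.025,0,0.054],[0.017,0,0,0,0.02],[0.019,0,0,0,0.02],[0,0,0.025,0,0.02],[0,0,0.024,0,0.02]],
  ],
)

```text
clock: 17.75
position: [491.3, -144.5, 19.7]
orientation: [-0.079, 0.997, -0.001, 0.001]
wrist_force: [0.1, -0.0, 0.5]
finger_gap: 20.1
grip_force: 0.0
```

Call:
move_arm(
  deltas=[
    [[0,0,0,0,0.02],[-0.008,0,0,0,0.02],[-0.008,0,0,0,0.02],[-0.006,0,0,0,0.02],[-0.005,0,0,0,0.02],[-0.005,0,0,0,0.02],[-0.004,0,0,0,0.02],[0,0,0,0,0.02]],
  ],
)

```text
clock: 18.55
position: [527.1, -138.3, 19.4]
orientation: [-0.08, 0.997, -0.0, 0.0]
wrist_force: [1.1, 0.3, 1.1]
finger_gap: 20.1
grip_force: 0.0
```

Run:
```python
from h import *
st()
```

```text
t 18.55 tcp board [-85.9 -47.5] z 7.4 yaw -0.0 F [1.1 0.3 1.1] gap 20.1
```

Call:
move_arm(
  deltas=[
    [[-0.003,0,0,0,0.02],[-0.0025,0,0,0,0.02],[0,0,0,0,0.02]],
  ],
)

```text
clock: 18.85
position: [532.2, -137.5, 19.3]
orientation: [-0.08, 0.997, -0.0, 0.0]
wrist_force: [-0.0, -1.0, -0.9]
finger_gap: 20.2
grip_force: 0.0
```

Call:
move_arm(
  deltas=[
    [[-0.001,0,0,0,0.02],[0,0,0,0,0.02]],
  ],
)

```text
clock: 19.05
position: [532.7, -137.3, 19.3]
orientation: [-0.08, 0.997, -0.0, -0.0]
wrist_force: [-1.7, -0.3, 0.7]
finger_gap: 20.0
grip_force: 0.3
```

Call:
move_arm(
  deltas=[
    [[-0.001,0,0,0,0.02],[0,0,0,0,0.02]],
  ],
)

```text
clock: 19.25
position: [533.8, -137.1, 19.3]
orientation: [-0.08, 0.997, 0.0, -0.0]
wrist_force: [0.1, 0.9, -0.4]
finger_gap: 19.5
grip_force: 0.2
```

Run:
```python
from h import *
st()
```

```text
t 19.25 tcp board [-79.2 -47.4] z 7.3 yaw -0.001 F [ 0.1  0.9 -0.4] gap 19.5
```

Call:
move_arm(
  deltas=[
    [[-0.001,0,0,0,0.02],[0,0,0,0,0.02]],
  ],
)

```text
clock: 19.45
position: [534.7, -137.0, 19.3]
orientation: [-0.08, 0.997, -0.0, -0.0]
wrist_force: [-1.4, 0.1, 1.4]
finger_gap: 20.2
grip_force: 0.7
```

Call:
move_arm(
  deltas=[
    [[-0.001,0,0,0,0.02],[0,0,0,0,0.02]],
  ],
)

```text
clock: 19.65
position: [534.7, -136.9, 19.3]
orientation: [-0.079, 0.997, -0.0, -0.001]
wrist_force: [-5.9, -1.6, 4.8]
finger_gap: 20.0
grip_force: 3.1
```

Run:
```python
from h import *
st()
```

```text
t 19.65 tcp board [-78.3 -47.4] z 7.3 yaw -0.001 F [-5.9 -1.6  4.8] gap 20.0
```

Call:
move_arm(
  deltas=[
    [[0.004,0,0,0,0.02],[0.004,0,-0.03,0,0.02],[0,0,-0.045,0,0.01],[0,0.01,-0.045,0,0.01],[0,0.01,-0.045,0,0.01],[-0.01,0.007,-0.045,0,0.01],[-0.02,0,0,0,0.01],[0,0,0,0,0.01]],
  ],
)

```text
clock: 20.45
position: [555.8, -106.5, 230.8]
orientation: [-0.08, 0.997, -0.001, 0.002]
wrist_force: [-0.2, 0.5, -0.3]
finger_gap: 9.9
grip_force: 0.0
```

```bash
cat >> h.py <<'E'
def row(w):
    P=cloud(w);h=cv2.cvtColor(w["color"],cv2.COLOR_RGB2HSV).astype(int)
    B=((P[...,:2]-O)@np.c_[BX,BY])
    m=((P[...,2]>44)&(P[...,2]<58)&(h[...,0]>8)&(h[...,0]<28)&(h[...,2]>100)&(h[...,1]>50)&(B[...,0]>-90)&(B[...,0]<10)).astype(np.uint8)
    q=np.concatenate([q[:,0] for q in cv2.findContours(m,cv2.RETR_EXTERNAL,cv2.CHAIN_APPROX_NONE)[0] if len(q)>40])
    X=(plane(w,q,50)[:,:2]-O)@np.c_[BX,BY];print("row box",X.min(0).round(1),X.max(0).round(1),cv2.minAreaRect(X.astype(np.float32)))
    m=((P[...,2]>44)&(P[...,2]<51)&(h[...,1]<60)&(B[...,1]<-70)&(B[...,1]>-125)&(B[...,0]>-75)&(B[...,0]<10)).astype(np.uint8)
    q=max(cv2.findContours(m,cv2.RETR_EXTERNAL,cv2.CHAIN_APPROX_NONE)[0],key=cv2.contourArea)
    X=(plane(w,q[:,0],47)[:,:2]-O)@np.c_[BX,BY];(c,rr)=cv2.minEnclosingCircle(X.astype(np.float32));print("disc",np.round(c,1),round(rr,1))
    m=(P[...,2]>82)&(P[...,2]<95)&(h[...,2]<70)&(B[...,1]<-90)&(np.hypot(B[...,0]+30,B[...,1]+89)<95)
    if m.sum(): k=B[m].mean(0);print("knob",k.round(1),m.sum())
    m=((P[...,2]>35)&(P[...,2]<44)&(h[...,1]<50)&(h[...,2]>150)&(B[...,1]>50)&(B[...,1]<90)&(B[...,0]>-70)&(B[...,0]<10)).astype(np.uint8)
    if m.sum():
        v,u=np.nonzero(m);X=(plane(w,np.c_[u,v],40)[:,:2]-O)@np.c_[BX,BY];print("pad y",np.percentile(X[:,1],[2,98]).round(1),X[:,0].min().round(1),X[:,0].max().round(1))
E
python3 - <<'E'
from h import *
st();w=cam("wrist");save(w,"w6")
try: row(w)
except Exception as e: print(e)
E
```

```text
t 20.45 tcp board [-52.6 -20.7] z 218.8 yaw 0.0 F [-0.2  0.5 -0.3] gap 9.9
row box [ -69.4 -308.7] [12.9 67.7] ((-29.754806518554688, -120.44047546386719), (73.66861724853516, 378.3893737792969), 1.9276010990142822)
disc [-33.9 -98.1] 21.9
knob [  -2.1 -157.7] 282
pad y [69.5 78.8] -56.1 -1.1
```

View pics/w6.png

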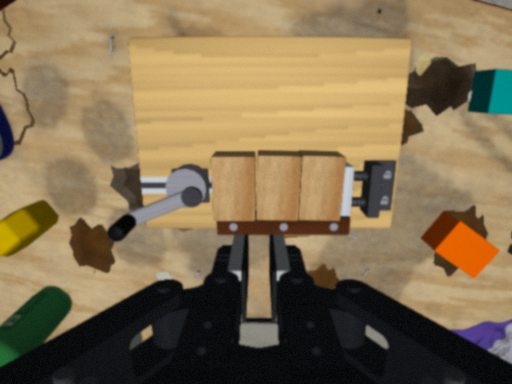

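Picture: the row is square and flush (blocks at (233,187), (278,187), (322,187)), touching the fence, pad at (350,190), cam disc (187,185) a few mm off, knob (121,227). By pivot geometry q≈0.05, and the target is q≈1.4. I go over the knob with tool y along the tangent.

Call:
move_arm(
  deltas=[
    [[-0.0128,-0.0344,0.01,0,0.03],[-0.0128,-0.0344,0.01,0,0.03],[-0.0128,-0.0344,0.01,0,0.03],[-0.0128,-0.0344,0.01,0,0.03],[0,0,0.01,0.149,0.03],[0,0,0.01,0.149,0.03],[0,0,0.01,0.149,0.03],[0,0,0.01,0.149,0.03]],
  ],
)

```text
clock: 21.3
position: [624.2, -234.4, 147.5]
orientation: [0.22, 0.976, 0.0, -0.001]
wrist_force: [0.2, -0.4, 0.1]
finger_gap: 30.2
grip_force: 0.0
```

Call:
move_arm(
  deltas=[
    [[0,0,0,0.149,0.03],[0,0,0,0.149,0.03],[0,0,0,0.149,0.03],[0,0,0,0.149,0.03],[0,0,0,0,0.03]],
  ],
)

```text
clock: 21.8
position: [624.4, -234.3, 148.2]
orientation: [0.495, 0.869, 0.0, -0.001]
wrist_force: [0.1, -0.2, -1.2]
finger_gap: 29.8
grip_force: 0.0
```

Run:
```python
from h import *
st();print(r.state()["qpos"].round(2));w=cam("wrist");save(w,"w7")
P=cloud(w);B=((P[...,:2]-O)@np.c_[BX,BY]);h=cv2.cvtColor(w["color"],cv2.COLOR_RGB2HSV)
m=(P[...,2]>84)&(P[...,2]<95)&(h[...,2]<80)&(abs(B[...,0])<25)&(abs(B[...,1]+158)<25);print(m.sum());
if m.sum():print(B[m].mean(0),np.ptp(B[m],0), np.argwhere(m).mean(0))
```

```text
t 21.8 tcp board [  -5.2 -157.8] z 136.2 yaw -1.195 F [ 0.1 -0.2 -1.2] gap 29.8
[-0.47  0.61  0.14  1.1   0.    0.57]
531
[  -0.64436323 -158.00580321] [16.79331154 16.87771377] [214.81167608 265.60451977]
```

View pics/w7.png

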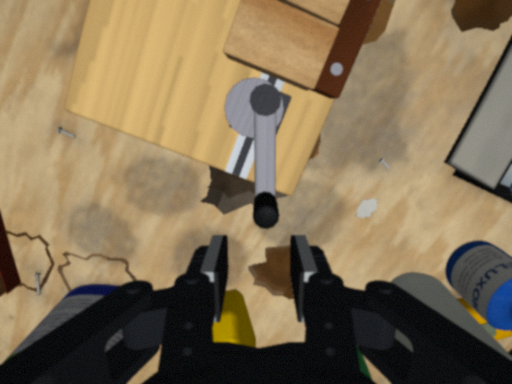

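Picture: the knob (265,210) lies between the finger lines (215,270) and (300,270), lever radial to the tool. I make a small correction and descend around it.

Call:
move_arm(
  deltas=[
    [[-0.002,0.004,0.02,0,0.034],[0,0,0.025,0,0.034],[0,0,0.025,0,0.034],[0,0,0.014,0,0.034],[0,0,0,0,0.03],[0,0,0,0,0.024],[0,0,0,0,0.024]],
  ],
)

```text
clock: 22.55
position: [630.8, -234.5, 66.7]
orientation: [0.493, 0.87, 0.0, 0.001]
wrist_force: [0.1, 0.3, -0.3]
finger_gap: 24.2
grip_force: 0.0
```

Run:
```python
from h import *
st()
s=r.state();p=tb(s["position"]);d=p-[-29.3,-89.5];print(np.hypot(*d),np.degrees(np.arctan2(-d[1],d[0])))
```

```text
t 22.55 tcp board [   1.1 -159. ] z 54.7 yaw -1.192 F [ 0.1  0.3 -0.3] gap 24.2
75.86482587943584 66.38657221031515
```

Call:
move_arm(
  deltas=[
    [[0.0004,-0.0075,0,0.1,0.024],[0.0004,-0.0075,0,0.1,0.024],[0.0004,-0.0075,0,0.1,0.024],[0.0004,-0.0075,0,0.1,0.024],[0.0004,-0.0075,0,0.1,0.024],[0.0004,-0.0075,0,0.1,0.024],[0.0004,-0.0075,0,0.1,0.024],[0.0004,-0.0075,0,0.1,0.024],[0,0,0,0,0.024]],
  ],
)

```text
clock: 23.45
position: [572.4, -242.5, 66.8]
orientation: [0.794, 0.608, 0.0, 0.001]
wrist_force: [1.0, 0.6, -0.9]
finger_gap: 23.8
grip_force: 0.0
```

```bash
cat >> h.py <<'E'
def lev():
    st();s=r.state();p=tb(s["position"]);d=p-[-29.3,-89.5];f=np.arctan2(-d[1],d[0]);t=np.array([-np.sin(f),-np.cos(f)])
    F=s["wrist_force"][:2];Fb=np.array([F@BX,F@BY]);n=np.array([np.cos(f),-np.sin(f)])
    print("R",np.hypot(*d).round(1),"phi",np.degrees(f).round(1),"q(tcp)",(f-np.radians(65)).round(3),"Ft",(Fb@t).round(1),"Fr",(Fb@n).round(1))
E
python3 - <<'E'
from h import *
lev()
try: row(cam("wrist"))
except Exception as e: print(e)
E
```

```text
t 23.45 tcp board [ -57.9 -157.6] z 54.8 yaw -1.994 F [ 1.   0.6 -0.9] gap 23.8
R 73.9 phi 112.7 q(tcp) 0.833 Ft -0.8 Fr -0.9
row box [-67.4 -70.9] [  1.9 -26.9] ((-32.706817626953125, -49.01219177246094), (44.049537658691406, 69.28617858886719), 89.77857208251953)
disc [-37.5 -92.1] 21.7
knob [ -55.2 -154.8] 2383
```

Call:
move_arm(
  deltas=[
    [[0.0001,-0.0038,0,0.05,0.024],[0.0001,-0.0038,0,0.05,0.024],[0.0001,-0.0038,0,0.05,0.024],[0.0001,-0.0038,0,0.05,0.024],[0.0001,-0.0038,0,0.05,0.024],[0,0,0,0,0.024]],
  ],
)

```text
clock: 24.1
position: [555.6, -235.4, 66.4]
orientation: [0.863, 0.506, 0.001, 0.001]
wrist_force: [0.6, -1.3, 1.6]
finger_gap: 24.1
grip_force: 1.2
```

Run:
```python
from h import *
lev()
try: row(cam("wrist"))
except Exception as e: print(e)
```

```text
t 24.1 tcp board [ -73.3 -147.9] z 54.4 yaw -2.241 F [ 0.6 -1.3  1.6] gap 24.1
R 73.1 phi 127.0 q(tcp) 1.082 Ft -1.1 Fr 0.9
row box [ -68.3 -308.5] [11.6 -4.1] ((-29.200363159179688, -156.1030731201172), (69.35997772216797, 307.0723571777344), 2.5835821628570557)
disc [-37.3 -90. ] 21.8
knob [ -70.  -146.6] 2291
```

Call:
move_arm(
  deltas=[
    [[-0.0002,-0.0038,0,0.05,0.024],[-0.0002,-0.0038,0,0.05,0.024],[-0.0002,-0.0038,0,0.05,0.024],[-0.0002,-0.0038,0,0.05,0.024],[0,0,0,0,0.024]],
  ],
)

```text
clock: 24.65
position: [543.9, -227.4, 66.2]
orientation: [0.909, 0.417, 0.002, 0.001]
wrist_force: [8.2, -0.7, 0.2]
finger_gap: 24.3
grip_force: 3.2
```

Run:
```python
from h import *
lev()
try: row(cam("wrist"))
except Exception as e: print(e)
c=cam("scene")
try: row(c)
except Exception as e: print(e)
```

```text
t 24.65 tcp board [ -83.6 -138.2] z 54.2 yaw -2.441 F [ 8.2 -0.7  0.2] gap 24.3
R 72.9 phi 138.1 q(tcp) 1.276 Ft -6.8 Fr -4.6
row box [-68.4 -67.2] [ 1.4 26.3] ((-54.17755889892578, -36.33584213256836), (55.913700103759766, 115.53984069824219), 38.19618606567383)
disc [-37.3 -87.9] 21.6
knob [ -80.1 -137.7] 2244
row box [-75.2 -49.2] [-0.8 67.5] ((-38.223609924316406, 8.909568786621094), (116.69110870361328, 74.29104614257812), 89.6175308227539)
disc [-46.1 -86.6] 22.2
knob [ -85.1 -148.1] 40
pad y [80.9 80.9] -16.8 -16.8
```

Call:
move_arm(
  deltas=[
    [[0.0001,-0.0036,0,0.05,0.024],[0.0001,-0.0036,0,0.05,0.024],[0.0001,-0.0036,0,0.05,0.024],[0,0,0,0,0.024]],
  ],
)

```text
clock: 25.15
position: [536.9, -220.4, 66.3]
orientation: [0.937, 0.348, 0.002, 0.002]
wrist_force: [10.3, -3.4, -3.7]
finger_gap: 24.4
grip_force: 4.5
```

Run:
```python
from h import *
lev()
try: row(cam("wrist"))
except Exception as e: print(e)
```

```text
t 25.15 tcp board [ -89.4 -130.1] z 54.3 yaw -2.591 F [10.3 -3.4 -3.7] gap 24.4
R 72.6 phi 145.9 q(tcp) 1.413 Ft -9.5 Fr -5.2
row box [-68.3 -65.9] [ 1.3 34.1] ((-33.68470764160156, -15.954925537109375), (69.17742919921875, 100.49040222167969), 0.56998610496521)
disc [-37.  -86.5] 21.6
knob [ -86.  -130.1] 2212
```

Call:
move_arm(
  deltas=[
    [[0.0001,-0.0028,0,0.04,0.024],[0.0001,-0.0028,0,0.04,0.024],[0,0,0,0,0.024],[0,0.003,0,0,0.034],[0,0,0,0,0.034],[0,0,-0.02,0,0.034],[0,0,-0.03,0,0.034],[0,0,-0.04,0,0.034],[0,0,-0.04,0,0.034]],
  ],
)

```text
clock: 26.1
position: [531.2, -216.7, 196.2]
orientation: [0.951, 0.31, -0.001, -0.001]
wrist_force: [1.1, -1.3, 0.5]
finger_gap: 33.9
grip_force: 0.0
```

Run:
```python
from h import *
lev();print(r.state()["qpos"].round(2))
w=cam("wrist");save(w,"w8")
try: row(w)
except Exception as e: print(e)
```

```text
t 26.1 tcp board [ -94.4 -125.6] z 184.2 yaw -2.671 F [ 1.1 -1.3  0.5] gap 33.9
R 74.4 phi 151.0 q(tcp) 1.501 Ft -1.7 Fr -0.1
[-0.51  0.41 -0.08  1.09  0.    2.  ]
row box [ -68.5 -305.1] [10.8 70.1] ((-30.27942657470703, -117.39311218261719), (71.6796875, 377.0598449707031), 1.7542551755905151)
disc [-36.9 -86.2] 21.5
knob [ -90.  -128.3] 356
pad y [76. 82.] -55.4 -22.8
```

Call:
move_arm(
  deltas=[
    [[0.0283,-0.0248,-0.012,0,0.02],[0.0283,-0.0248,-0.012,0,0.02],[0.0283,-0.0248,-0.011,0,0.01],[0,0,0,-0.1484,0.01],[0,0,0,-0.1484,0.01],[0,0,0,-0.1484,0.01],[0,0,0,-0.1484,0.01],[0,0,0,-0.1484,0.01],[0,0,0,-0.1484,0.01],[0,0,0,-0.1484,0.01]],
  ],
)

```text
clock: 27.15
position: [556.5, -107.0, 229.9]
orientation: [0.669, 0.743, -0.0, -0.001]
wrist_force: [0.3, -0.6, -0.5]
finger_gap: 9.7
grip_force: 0.0
```

Call:
move_arm(
  deltas=[
    [[0,0,0,-0.1484,0.01],[0,0,0,-0.1484,0.01],[0,0,0,-0.1484,0.01],[0,0,0,-0.1484,0.01],[0,0,0,-0.1484,0.01],[0,0,0,-0.1484,0.01],[0,0,0,-0.1484,0.01],[0,0,0,-0.1484,0.01],[0,0,0,-0.1484,0.01],[0,0,0,-0.1484,0.01]],
  ],
)

```text
clock: 28.15
position: [556.5, -107.0, 229.9]
orientation: [-0.009, 1.0, 0.0, -0.001]
wrist_force: [0.4, -0.6, -0.0]
finger_gap: 10.2
grip_force: 0.0
```

Call:
move_arm(
  deltas=[
    [[0,0,0,-0.1484,0.01],[0,0,0,0,0.01]],
  ],
)

```text
clock: 28.35
position: [556.5, -107.0, 229.9]
orientation: [-0.081, 0.997, 0.0, -0.001]
wrist_force: [-0.0, -1.1, 0.1]
finger_gap: 10.0
grip_force: 0.0
```

Run:
```python
from h import *
st();w=cam("wrist")
try: row(w)
except Exception as e: print(e)
a=cv2.imread("pics/w6.png");b=w["color"][:,:,::-1]
cv2.imwrite("pics/cmp.png",np.vstack([cv2.resize(a[140:240,100:400],None,fx=2.6,fy=2.6),cv2.resize(b[140:240,100:400],None,fx=2.6,fy=2.6)]))
```

```text
t 28.35 tcp board [-51.9 -21.3] z 217.9 yaw 0.002 F [-0.  -1.1  0.1] gap 10.0
row box [ -69.8 -308.7] [12.2 70.1] ((-30.024091720581055, -119.40673828125), (73.87258911132812, 380.38262939453125), 1.7702621221542358)
disc [-37.8 -85.7] 21.6
knob [ -92.3 -127.3] 308
pad y [73.4 81.7] -55.7 -0.8
```

View pics/cmp.png

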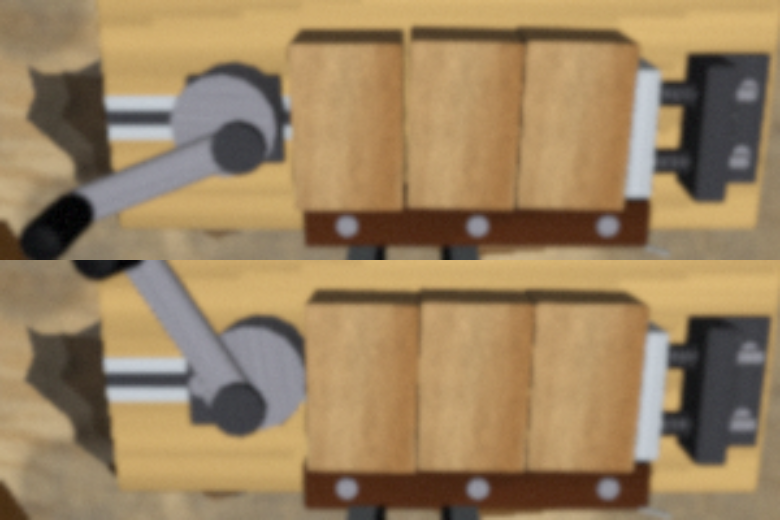

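The before/after crop shows the row tight, square and flush at the fence. The cam bears on the right block at (305,370), and the pad's back edge has moved from y=78.8 to 81.7, so it is in about 2.9 mm. The robot is clear of everything, so I hand in.

Run:
```python
from h import *
print(ticket.sign_off())
```

```text
the job is handed in; nothing more can be done
None
```

The job is handed in: the three blocks stand in one row, square and flush against the fence. The cam holds them clamped, with the sprung pad pushed in about 2.9 mm: just short of your 3 to 4 mm, inside the judged 1.5 to 6 mm. The sign-off gave no verdict.

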